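# Turn the mirrored bracket and feed it to the stop

## Robot

A 7-joint arm with a two-finger parallel gripper is mounted at the origin on the work surface. World frame = base frame: x ahead of the robot, y to its left, z up, the work surface at z = 0. Lengths are in m, angles in rad, forces in N, time in s.
With the tool pointing down it reaches from about 0.425 to 0.875 m from the base axis. Payload 4.7 kg.
Tool frame: the origin (TCP) lies midway between the tips of the shut fingers; the grasp point (between the pads) lies 19 mm behind it; z points along the fingers, x is the direction in which the jaws open and shut, and the axes are right-handed (so a half turn about z gives the same grasp; the last joint's range is limited). The gripper opens to 87 mm and grips with 3 to 60 N. Pads are 19 mm wide; open, the fingers measure 117 mm over their backs; the gripper's body (75 mm by 190 mm) begins 51 mm behind the grasp point.
Start: joints at [-1.208, 0.321, -0.07, 1.45, 0.023, 1.371, -0.057], TCP at [0.222, 0.611, 0.194] pointing down, gripper open.
Joint ranges: [-2.86, 2.86], [-0.3, 2.09], [-1.38, 1.24], [0.06, 2.45], [-1.56, 4.7], [0.09, 2.05], [-2.69, 2.69]. Speed limits (rad/s): [2.57, 2.57, 3.14, 3.14, 3.14, 3.14, 3.14].

## Interface

Orientations are given as a rotation vector (axis times angle).
In Python, from bench import get_state, eyes, ticket gives the robot as it stands.
- The arm moves only by the tool carry_out, never from a script. Its argument "motion" is a list of rows, each a list of 2 entries, a list of its own where there are three numbers: the shift along the world's x, y, z in m, then the turn about the world's z in rad. A call has 1 to 20 rows; each row is the pose to reach, as a shift and turn from the pose commanded when the call began; what a row does not reach only later rows make up. A row lasts 1/10 s, in which the tool goes at most 50 mm and 8.59 degrees, less where a joint would pass 70% of its speed; a pose out of reach is approached as far as the arm can. A call with a gripper value outside its range is refused whole. "grip" is the gripper command: -1 is fully open, 1 is shut, values between are in proportion, set as the call begins (left out, the last holds). The fingers move at their own pace and stop on an object; "squeeze" is the grip in N (left out, the last holds). Time passes only in rows, so rows that repeat a pose let the fingers close. It gives the time, the measured TCP pose, the force and the opening at its end, in the units of the state.
- get_state(): the state, without advancing time (a new reading comes with each control period).
- eyes.get_image(name): name is "scene" or "side" or "wrist"; returns a dict with "pixels" (384x512x3 uint8, blue, green, red), "mtx" (3x3 intrinsics, pixels), "dist_coeffs" ([k1, k2, p1, p2, k3] as OpenCV has them; the pictures are not rectified), "extrinsics" (4x4, takes a point from camera to world coordinates). Camera axes: x right, y down, z forward; pixel columns grow to the right and rows downward; lengths in m; the calibration is good to about 2 mm. A picture is of the moment at which its call begins. There is no depth.
- ticket.close_job(): hands the job in, once; it reports no verdict.
The state is a dict: "time": time; "joint_positions": joint angles; "qd": joint speeds; "joint_torque": joint torques, N m; "position": TCP position; "tool_rot": TCP orientation; "ft_force": force on the tool from outside, world axes, zero at the start; "torque": the same for the moment, N m; "grip_width": opening from 0.0 (shut) to 1.0 (fully open).
Only numpy, scipy, OpenCV 4.12 (cv2) and the standard library are available. Lean on these libraries where they do the work, as an engineer would, in place of code of your own. Each camera call takes 0.05 s, during which the arm holds its last target. There are 200 camera calls.

## Task

Three identical aluminium angle brackets lie on the bench: seen from above two of them read like a capital J (long leg up the page, short leg pointing left from its lower end), and the third lies on its wrong face and reads mirrored, like an L. Turn only the mirrored one over, lay it flat at the upper end of the sloped feed chute with its short leg leading downhill, then push it down the chute, without ramming it, until its short leg rests square against the stop, and let go. Leave the other two brackets and everything else on the bench where they are.

Things in the scene. Friction and masses are not known exactly. Their poses are not given: they have to be found in the camera images.
- bracket1_mid (a point): Aluminium angle bracket, about 150 g, 28 mm thick, faces alike. Point: centre of the long leg, half-way through the thickness. x: along the long leg (80 x 18 mm) to its free end at x = 40 mm. Short leg at the other end: x = -40 to -22, y = 9 to 37 mm. z: square to the faces; z up reads as J from above, z down as L (mirrored).
- bracket2_mid (a point): Second bracket, identical to the first, same point and axes. The three lie in any order and turned any way on the left half of the bench. A bracket can stand by itself on its short-leg end (46 x 28 mm face).
- bracket3_mid (a point): Third bracket, identical to the first, same point and axes.
- chute_stop (a point): Point on the sloped floor of the chute (right half of the bench), on its centre line, at the uphill face of the stop, 30 mm above the table. x: uphill along the floor (14 degrees), y: across, z: square to the floor. The stop is a rigid dark steel plate 44 mm wide, 20 mm high. Small grey blocks flank it outside the rims, 16 mm above the floor.
- amber_vial: bystander: amber vial, 22 mm across, 34 mm high, standing among the brackets; origin at its underside
- coupling: bystander: steel ring 32 mm across, 16 mm high, lying among the brackets; origin at its underside
- reagent: bystander: amber bottle, 64 mm across, 130 mm high, standing at the far side; origin at its underside
- dish: bystander: low white porcelain dish, 72 mm across, 32 mm high, at the far side; origin at its underside
- wrench: bystander: wrench, 140 mm long, lying across the far side; origin at its underside
- cap_jar: bystander: white jar, 56 mm across, 60 mm high, at the left; origin at its underside
- chute: Fixed steel feed chute, running down from the right side of the bench towards its middle. Floor 190 mm long uphill of the stop, 62 mm wide between low rims (5 mm above the floor, 6 mm thick), upper end open, 76 mm above the table. A bracket does not slide down it by itself. Origin on the table under the stop, x level towards the upper end.
Mind the look-alikes: they are no part of the job. What is shaped like the part that bears bracket2_mid but green or orange is not meant.

How it is judged:
By the outcome, as a careful person would: the job done as asked, in the order asked, and still so for the second after the job is handed in, with the robot touching nothing.
It also fails if it takes over 62 s, if anything falls off the work surface, if the arm or the gripper's body presses on something with over 40 N, if the wrist force passes 120 N, or if a joint passes its speed limit or range.

## Working session

There is one attempt and no reset: what is moved stays moved. The work goes in short steps, Python scripts to look and compute and a tool call to move; the robot and the scene stay as the last step left them, time stands still between calls to the robot, and variables do not carry over. Pictures are saved under pics/ and viewed, about 8 in all and at most 12, crops included, and the job is handed in when it is done.

Besides the shell and the picture viewer there is one more tool, called after ">>>" as name(argument=value, ...) on one line, values as JSON. carry_out: Moves the arm, as the interface text tells. Its arguments: {"type":"object","properties":{"motion":{"type":"array","items":{"type":"array"}},"grip":{"type":"number"},"squeeze":{"type":"number"}},"required":["motion"]}

```bash
ls; mkdir -p pics; cat > h.py <<'E'
import numpy as np, cv2
from bench import get_state, eyes, ticket
def snap(n,fn):
    d=eyes.get_image(n); np.savez('pics/'+fn+'.npz',**{k:np.asarray(v) for k,v in d.items()}); cv2.imwrite('pics/'+fn+'.png',d['pixels']); return d
def load(fn): return dict(np.load('pics/'+fn+'.npz'))
def pix2z(d,uv,z):
    uv=np.array(uv,float).reshape(-1,1,2)
    n=cv2.undistortPoints(uv,d['mtx'],d['dist_coeffs']).reshape(-1,2)
    T=d['extrinsics']; r=np.c_[n,np.ones(len(n))]@T[:3,:3].T; o=T[:3,3]
    z=np.broadcast_to(z,len(n))
    return o+r*((z-o[2])/r[:,2])[:,None]
def proj(d,P):
    Ti=np.linalg.inv(d['extrinsics'])
    return cv2.projectPoints(np.array(P,float).reshape(-1,1,3),cv2.Rodrigues(Ti[:3,:3])[0],Ti[:3,3],d['mtx'],d['dist_coeffs'])[0].reshape(-1,2)
E
python3 - <<'E'
from h import *
print(get_state())
a=snap('scene','s0');b=snap('side','d0');c=snap('wrist','w0')
for d in(a,b,c): print(np.round(d['extrinsics'],3).tolist(), d['mtx'][0])
m=np.vstack([np.hstack([a['pixels'],b['pixels']])]);
cv2.imwrite('pics/m0.png',cv2.resize(a['pixels'],(800,600),interpolation=cv2.INTER_CUBIC))
cv2.imwrite('pics/m1.png',cv2.resize(np.hstack([b['pixels'],c['pixels']]),(800,300),interpolation=cv2.INTER_AREA))
E
```

```text
pics
{'time': 0.0, 'joint_positions': array([-1.20789566,  0.32180778, -0.07008119,  1.45166923,  0.02260828,
        1.3708034 , -0.0568704 ]), 'qd': array([ 2.52799160e-05,  5.85351943e-04,  1.04352148e-03, -1.03432305e-03,
       -4.33788297e-04,  6.67129936e-04,  1.78852185e-03]), 'joint_torque': array([ 3.87464306e-04, -4.91284096e+01, -4.03589364e-01, -3.12527239e+01,
       -6.37747790e-02,  4.37710178e-02,  1.87242508e-04]), 'position': array([0.2219982 , 0.61026746, 0.19277433]), 'tool_rot': array([ 2.57218564e+00,  1.80168391e+00, -2.34346569e-03]), 'ft_force': array([ 0.58531898, -0.28487246,  0.21913956]), 'torque': array([ 0.02786047, -0.00470407, -0.03907297]), 'grip_width': 1.0016068313591817}
[[0.063, 0.864, -0.499, 0.861], [0.998, -0.054, 0.033, 0.132], [0.001, -0.5, -0.866, 0.649], [0.0, 0.0, 0.0, 1.0]] [348.89973482   0.         252.42153662]
[[0.981, -0.105, 0.161, 0.314], [-0.191, -0.629, 0.753, -0.713], [0.023, -0.77, -0.638, 0.756], [0.0, 0.0, 0.0, 1.0]] [488.43279458   0.         262.37523897]
[[0.342, 0.912, 0.228, 0.16], [0.94, -0.332, -0.084, 0.634], [-0.001, 0.243, -0.97, 0.384], [0.0, 0.0, 0.0, 1.0]] [343.33287552   0.         253.34463263]
```

View pics/m0.png

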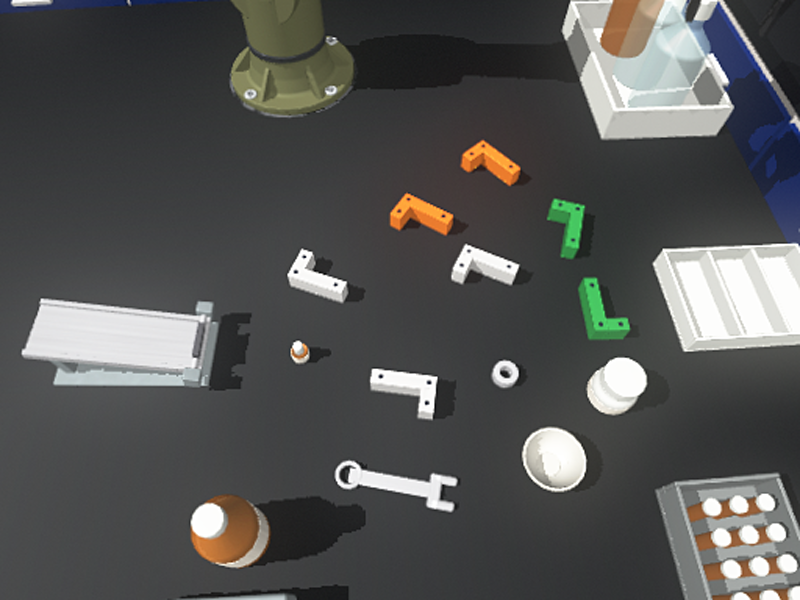

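View pics/m1.png

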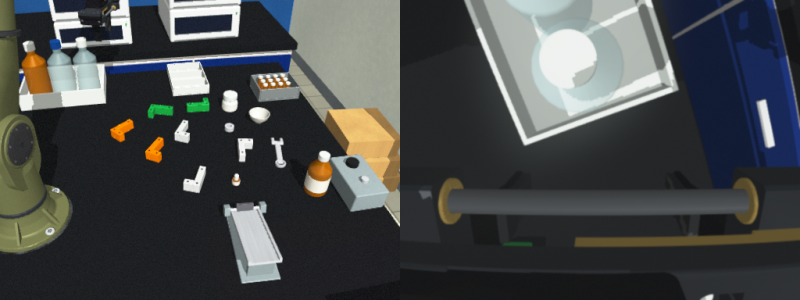

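Three white candidates in the scene view (800x600): A (318,275) and C (404,385) have the short leg 90° CCW from the long leg, so they read J. B (485,262) has it CW, so it reads L (mirrored). The orange and green ones are look-alikes. The chute runs (30,330) to stop (200,340). Next I'll confirm B in a crop and fit the poses.

```bash
cat >> h.py <<'E'
L=np.array([[40,9],[-22,9],[-22,37],[-40,37],[-40,-9],[40,-9]])/1000.
def brk(x,y,th,s=-1,z0=0.,h=.028):
    p=L*[1,s]; c,q=np.cos(th),np.sin(th); w=p@np.array([[c,q],[-q,c]])+[x,y]
    return np.r_[np.c_[w,np.full(6,z0)],np.c_[w,np.full(6,z0+h)]]
def render(d,P):
    m=np.zeros(d['pixels'].shape[:2],np.uint8); u=np.round(proj(d,P)*16).astype(np.int32)
    cv2.fillPoly(m,[u[6:]],1,shift=4)
    for i in range(6):
        j=(i+1)%6; cv2.fillConvexPoly(m,cv2.convexHull(u[[i,j,j+6,i+6]]),1,shift=4)
    return m
def fit(ds,masks,g,s):
    from scipy.optimize import minimize
    def c(p):
        e=0
        for d,m in zip(ds,masks):
            r=cv2.GaussianBlur(render(d,brk(*p[:2],p[2],s)).astype(np.float32),(0,0),.7); e+=((r-m)**2).sum()/m.sum()
        return e
    best=min((minimize(c,np.array(g)+[0,0,t],method='Nelder-Mead',options=dict(initial_simplex=np.array(g)+[0,0,t]+np.array([[0,0,0],[.01,0,0],[0,.01,0],[0,0,.2]]))) for t in(-.2,0,.2)),key=lambda r:r.fun)
    return best.x,best.fun
def wmask(d,c,R=45):
    hsv=cv2.cvtColor(d['pixels'],cv2.COLOR_BGR2HSV); m=((hsv[...,2]>75)&(hsv[...,1]<70)).astype(np.uint8)
    n,l,st,ce=cv2.connectedComponentsWithStats(m)
    k=min(range(1,n),key=lambda i:np.hypot(*(ce[i]-c))+(1e3 if st[i,4]<150 else 0)); return (l==k).astype(np.float32)
E
python3 - <<'E'
from h import *
a=load('s0');b=load('d0')
for nm,px,s in(('A',(318,275),1),('B',(485,262),-1),('C',(404,385),1)):
    u=np.array(px)*.64; w=pix2z(a,u,.014)[0]; v=proj(b,w)[0]
    ma,mb=wmask(a,u),wmask(b,v)
    th={'A':1.2,'B':1.3,'C':-1.6}[nm]
    print(nm,w.round(3),v.round(0),ma.sum(),mb.sum())
    for ss in(1,-1):
        x,f=fit([a,b],[ma,mb],[w[0],w[1],th],ss); print('  s',ss,x.round(4),round(f,3))
for n,px,z in(('vial',(300,355),.01),('ring',(505,375),.008),('stop',(207,340),.04),('chutetop',(30,325),.076),('orange',(425,215),.014),('green1',(567,228),.014),('green2',(600,310),.014)):
    print(n,pix2z(a,np.array(px)*.64,z)[0].round(3))
def crop(d,x0,x1,y0,y1,w,h): return cv2.resize(d['pixels'][y0:y1,x0:x1],(w,h),interpolation=cv2.INTER_CUBIC)
v=proj(b,pix2z(a,np.array([120,340])*.64,.05))[0].round(); print(v)
im=np.hstack([crop(a,10,150,180,260,560,320),crop(a,275,340,145,190,240,320)])
im2=crop(b,270,370,240,365,400,500)
cv2.imwrite('pics/m2.png',im);cv2.imwrite('pics/m3.png',im2)
E
```

```text
A [0.451 0.053 0.014] [250. 229.] 699.0 589.0
  s 1 [0.4636 0.052  1.1653] 0.089
  s -1 [0.4539 0.0577 0.7606] 0.623
B [0.444 0.287 0.014] [231. 167.] 700.0 435.0
  s 1 [0.4562 0.2854 1.5228] 0.53
  s -1 [0.447  0.2895 1.0565] 0.089
C [0.619 0.16  0.014] [310. 191.] 777.0 428.0
  s 1 [ 0.6155  0.1585 -1.7519] 0.117
  s -1 [ 0.6251  0.1547 -2.1843] 0.685
vial [0.568 0.031 0.01 ]
ring [0.611 0.289 0.008]
stop [ 0.555 -0.081  0.04 ]
chutetop [ 0.54  -0.286  0.076]
orange [0.356 0.21  0.014]
green1 [0.392 0.416 0.014]
green2 [0.53  0.43  0.014]
[327. 297.]
```

View pics/m2.png

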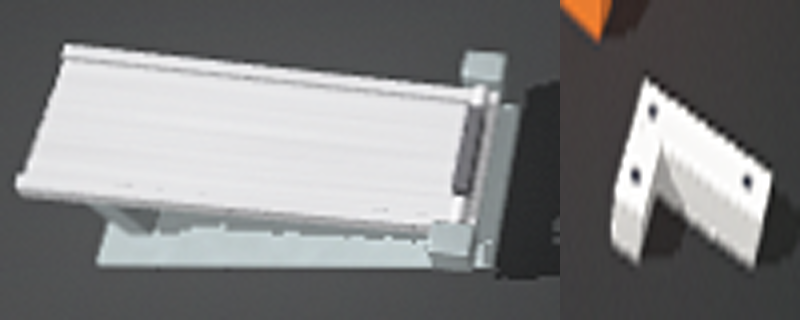

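View pics/m3.png

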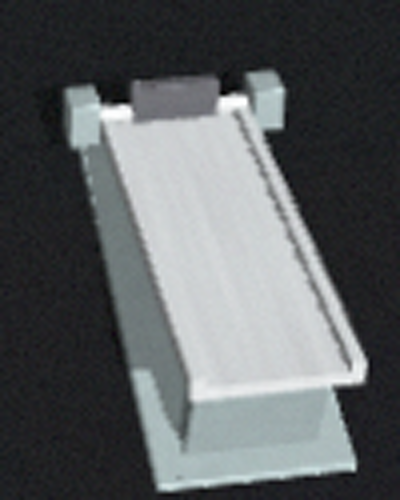

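B is confirmed: in the crop its long leg runs (650,90) to (765,180) and its short leg drops from the left end, CW, so it is mirrored. The fit error is 0.09 for L against 0.53 for J. The stop is the dark plate at crop (468,150). I'll fit the chute pose from these corners.

```bash
cat >> h.py <<'E'
A14=np.deg2rad(14)
def ch(p,P):  # chute: p=(x,y,yaw); P (s,across,h)
    x,y,t=p; P=np.atleast_2d(P); u=np.array([np.cos(t),np.sin(t)]); v=np.array([-u[1],u[0]])
    l=P[:,0]*np.cos(A14)-P[:,2]*np.sin(A14); z=.03+P[:,0]*np.sin(A14)+P[:,2]*np.cos(A14)
    return np.c_[np.array([x,y])+l[:,None]*u+P[:,1:2]*v,z]
E
python3 - <<'E'
from h import *
from scipy.optimize import least_squares
a=load('s0');b=load('d0')
sp=np.array([[.19,-.037,.005],[.19,.037,.005],[0,-.022,.02],[0,.022,0]]); su=np.array([[65,45],[17,178],[470,103],[455,192]])/4.+[10,180]
dp=np.array([[0,-.022,0],[0,.022,0],[0,-.022,.02],[0,.022,.02],[.19,.037,.005],[.19,-.037,.005]]); du=np.array([[138,119],[218,116],[133,82],[217,78],[366,362],[190,388]])/4.+[270,240]
f=lambda p:np.r_[(proj(a,ch(p,sp))-su).ravel(),(proj(b,ch(p,dp))-du).ravel()]
r=least_squares(f,[.555,-.09,-1.6]);print(r.x.round(4),f(r.x).reshape(-1,2).round(1).tolist())
f=lambda p:(proj(a,ch(p,sp))-su).ravel()
print(least_squares(f,[.555,-.09,-1.6]).x)
f=lambda p:(proj(b,ch(p,dp))-du).ravel()
print(least_squares(f,[.555,-.09,-1.6]).x)
from scipy.spatial.transform import Rotation as R
print(R.from_rotvec(get_state()['tool_rot']).as_matrix().round(3))
E
```

```text
[ 0.5532 -0.0984 -1.6336] [[-0.0, -1.0], [-0.9, 1.1], [-1.0, -0.7], [-0.7, 1.9], [-1.9, 0.5], [-0.1, -0.6], [-0.3, 1.3], [0.6, 0.4], [-0.3, -0.7], [-0.2, -2.6]]
[ 0.55191451 -0.09715741 -1.6266457 ]
[ 0.55377562 -0.09950002 -1.63598983]
[[ 0.342  0.94  -0.   ]
 [ 0.94  -0.342 -0.001]
 [-0.002  0.    -1.   ]]
```

>>> carry_out(motion=[[[0.24,-0.296,0],-1.737],[[0.24,-0.296,0],-1.737],[[0.24,-0.296,0],-1.737],[[0.24,-0.296,0],-1.737],[[0.24,-0.296,0],-1.737],[[0.24,-0.296,0],-1.737],[[0.24,-0.296,0],-1.737],[[0.24,-0.296,0],-1.737],[[0.24,-0.296,0],-1.737],[[0.24,-0.296,-0.05],-1.737],[[0.24,-0.296,-0.1],-1.737],[[0.24,-0.296,-0.12],-1.737],[[0.24,-0.296,-0.12],-1.737],[[0.24,-0.296,-0.12],-1.737]], grip=-0.2, squeeze=4)

```text
time: 1.55
position: [0.4624, 0.3151, 0.0744]
tool_rot: [-3.039, 0.797, -0.001]
ft_force: [0.9, -0.1, 1.1]
grip_width: 0.6
```

>>> carry_out(motion=[[[-0.001,-0.001,-0.03],0],[[-0.001,-0.001,-0.055],0],[[-0.001,-0.001,-0.069],0],[[-0.001,-0.001,-0.069],0],[[-0.001,-0.001,-0.069],0]])

```text
time: 2.05
position: [0.4623, 0.3147, 0.0064]
tool_rot: [-3.036, 0.799, -0.002]
ft_force: [-0.3, 1.1, 0.6]
grip_width: 0.602
```

>>> carry_out(motion=[[[0,0,0],0],[[0,0,0],0],[[0,0,0],0],[[0,0,0],0],[[0,0,0],0],[[0,0,0],0],[[0,0,0],0],[[0,0,0],0]], grip=1, squeeze=4)

```text
time: 2.85
position: [0.4611, 0.3138, 0.0048]
tool_rot: [3.038, -0.8, 0.0]
ft_force: [-0.3, 0.3, -0.6]
grip_width: 0.023
```

```bash
python3 - <<'E'
from h import *
a=snap('scene','s1');b=snap('side','d1')
def crop(d,x0,x1,y0,y1,w,h): return cv2.resize(d['pixels'][y0:y1,x0:x1],(w,h),interpolation=cv2.INTER_CUBIC)
cv2.imwrite('pics/m4.png',np.hstack([crop(a,240,380,100,220,400,343),crop(b,170,290,115,218,400,343)]))
print(get_state())
E
```

```text
{'time': 2.95, 'joint_positions': array([-0.89810048,  0.30288014,  0.28972071,  1.89415013, -0.10415047,
        0.9590839 , -1.07581412]), 'qd': array([ 2.01849021e-05, -1.40970961e-04, -1.75977081e-03, -2.92628284e-04,
        1.40306885e-04, -4.22257090e-04,  2.07504965e-05]), 'joint_torque': array([-5.32184413e-05, -4.13393748e+01,  2.85918005e+00, -2.60649884e+01,
       -4.51214437e-02, -4.78135748e-02,  1.39619252e-05]), 'position': array([0.46116204, 0.31389512, 0.00484385]), 'tool_rot': array([ 3.03795428e+00, -7.99850904e-01,  6.63723196e-05]), 'ft_force': array([-0.3108769 ,  0.28000781,  0.18336535]), 'torque': array([-0.09691651,  0.05474668, -0.02407164]), 'grip_width': 0.0059486804857397605}
```

View pics/m4.png

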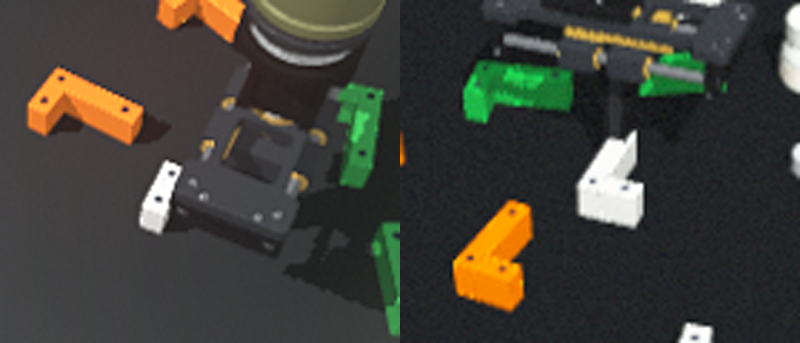

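```bash
python3 - <<'E'
from h import *
a=load('s1');b=load('d1')
p=[.4611,.3139,.005]; q=np.array(p)+[0,0,.05]
print('tcp side',proj(b,[p,q]).round(1),'scene',proj(a,[p,q]).round(1))
for d,n,x0,y0,x1,y1 in((b,'side',170,115,290,218),(a,'scene',240,100,380,220)):
    im=cv2.resize(d['pixels'][y0:y1,x0:x1],None,fx=5,fy=5,interpolation=cv2.INTER_CUBIC)
    im=np.clip(im.astype(float)*1.6,0,255).astype(np.uint8)
    for P,c in((brk(.447,.2895,1.0565),(0,0,255)),):
        u=((proj(d,P)-[x0,y0]+.5)*5).astype(int)
        cv2.polylines(im,[u[6:].reshape(-1,1,2)],True,c,1)
    for k in proj(d,[p,q]): cv2.circle(im,tuple(int(t) for t in (k-[x0,y0]+.5)*5),4,(255,0,255),2)
    cv2.imwrite(f'pics/m5{n}.png',im)
i=cv2.imread('pics/m5side.png');j=cv2.imread('pics/m5scene.png')
cv2.imwrite('pics/m5.png',np.vstack([i[:300,:600],j[:300,100:700]]))
E
```

```text
tcp side [[236.3 163.1]
 [236.1 147.2]] scene [[323.2 175.9]
 [327.5 162.9]]
```

View pics/m5.png

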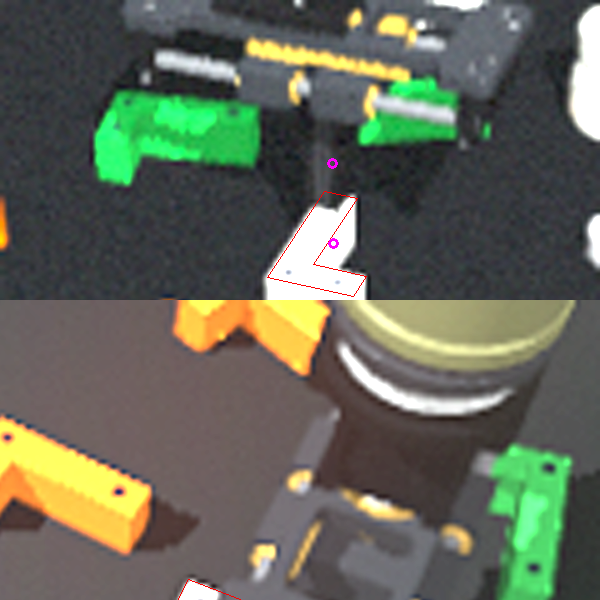

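The fingers shut on nothing. The bracket is unmoved, and the finger at side crop (325,160) seems to end behind its far end. I'll check with the wrist camera.

```bash
python3 - <<'E'
from h import *
w=snap('wrist','w1'); print(w['extrinsics'].round(3).tolist())
p=[.4611,.3139,.005]
im=np.clip(w['pixels'].astype(float)*1.5,0,255).astype(np.uint8)
u=proj(w,brk(.447,.2895,1.0565)); print(u[6:].round()); cv2.polylines(im,[u[6:].astype(int).reshape(-1,1,2)],True,(0,0,255),1)
c=proj(w,[p,[.4611,.3139,.024]]);print(c)
for k in c: cv2.circle(im,tuple(int(t) for t in k),4,(255,0,255),1)
cv2.imwrite('pics/m6.png',im)
E
```

```text
[[0.87, -0.478, -0.121, 0.494], [-0.493, -0.844, -0.211, 0.372], [-0.001, 0.244, -0.97, 0.196], [0.0, 0.0, 0.0, 1.0]]
[[271. 214.]
 [270. 318.]
 [319. 318.]
 [317. 344.]
 [238. 344.]
 [236. 214.]]
[[254.0865244  221.17875746]
 [254.12214356 232.87578171]]
```

View pics/m6.png

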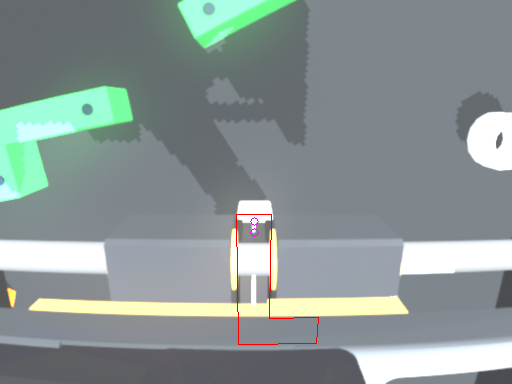

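>>> carry_out(motion=[[[-0.001,-0.002,0.008],0],[[-0.004,-0.007,0.017],0],[[-0.007,-0.012,0.025],0],[[-0.01,-0.018,0.031],0],[[-0.01,-0.018,0.031],0]])

```text
time: 3.5
position: [0.4516, 0.2952, 0.0373]
tool_rot: [-3.036, 0.801, -0.002]
ft_force: [0.3, 0.4, 0.7]
grip_width: 0.009
```

```bash
python3 - <<'E'
from h import *
b=snap('side','d2');w=snap('wrist','w2');print(get_state()['grip_width'])
i=cv2.resize(b['pixels'][115:215,185:275],(450,500),interpolation=cv2.INTER_CUBIC)
j=cv2.resize(w['pixels'][130:384,150:360],(350,500),interpolation=cv2.INTER_CUBIC)
im=np.hstack([i,j]); im=(255*(im/255.)**.5).astype(np.uint8); cv2.imwrite('pics/m7.png',im)
E
```

```text
0.0048465592475783244
```

View pics/m7.png

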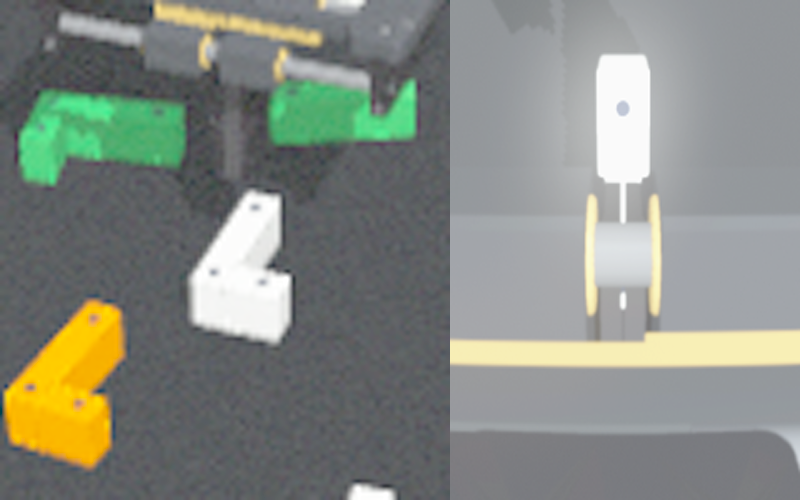

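```bash
python3 - <<'E'
from h import *
b=load('d2');w=load('w2');s=get_state();p=s['position'];print(p)
print('tcp px',proj(b,[p]), 'tip seen ~(231.4,150.6)')
for z in(.03,.05,.07,.09): print(z,proj(b,[[p[0],p[1],z]]).round(1), pix2z(b,[231.4,150.6],z).round(3))
print('wrist',proj(w,[p+[0,0,k] for k in(0,.02,.04)]).round(1))
# pixel columns in wrist: hole at crop(623,108)
print('hole px',150+(623-450)*210/350, 130+108*254/500, 'end rows',130+55*254/500,130+180*254/500)
print(proj(w,brk(.447,.2895,1.0565)).round(1))
# bracket now
b0=load('d0');m=wmask(b,(231,167));print(m.sum(),fit([b],[m],[.447,.2895,1.0565],-1))
E
```

```text
[0.45123136 0.29586349 0.03626556]
tcp px [[233.35764928 157.61490786]] tip seen ~(231.4,150.6)
0.03 [[233.4 159.6]] [[0.452 0.337 0.03 ]]
0.05 [[233.3 153.2]] [[0.448 0.308 0.05 ]]
0.07 [[233.2 146.6]] [[0.444 0.279 0.07 ]]
0.09 [[233.  139.9]] [[0.441 0.25  0.09 ]]
wrist [[253.7 220.7]
 [253.7 232.9]
 [253.7 248. ]]
hole px 253.8 184.864 end rows 157.94 221.44
[[266.2 157.1]
 [265.6 243.4]
 [304.6 243.2]
 [303.7 266. ]
 [240.7 266.3]
 [239.4 157.1]
 [267.9 164.1]
 [267.  260.5]
 [310.9 260.2]
 [309.6 285.4]
 [239.2 285.7]
 [237.5 164.1]]
440.0 (array([0.44564241, 0.28870985, 1.06574921]), np.float64(0.024412233382463455))
```

The side and wrist views agree: the tips of the fingers sit roughly 20 mm above the reported TCP (the finger ends at z≈0.056 with TCP z=0.036), so the jaws shut over the bracket's top. I'll reopen and feel downwards in small steps, watching the force.

>>> carry_out(motion=[[[0.003,0.005,0],0],[[0.009,0.017,0],0],[[0.009,0.017,0],0],[[0.009,0.017,0],0],[[0.009,0.017,0],0],[[0.009,0.017,-0.015],0],[[0.009,0.017,-0.031],0],[[0.009,0.017,-0.031],0],[[0.009,0.017,-0.034],0],[[0.009,0.017,-0.034],0]], grip=-0.2)

```text
time: 4.6
position: [0.4603, 0.3128, 0.0018]
tool_rot: [3.038, -0.8, 0.0]
ft_force: [-0.2, 0.4, 0.1]
grip_width: 0.597
```

>>> carry_out(motion=[[[0,0,-0.002],0],[[0,0,-0.003],0],[[0,0,-0.003],0]])

```text
time: 4.9
position: [0.4603, 0.313, -0.001]
tool_rot: [-3.038, 0.8, -0.0]
ft_force: [0.4, -0.6, 1.0]
grip_width: 0.601
```

>>> carry_out(motion=[[[0,0,-0.002],0],[[0,0,-0.004],0],[[0,0,-0.004],0]])

```text
time: 5.2
position: [0.4599, 0.3127, -0.0054]
tool_rot: [3.038, -0.8, -0.0]
ft_force: [0.3, -0.2, -0.1]
grip_width: 0.601
```

>>> carry_out(motion=[[[0,0,-0.002],0],[[0,0,-0.004],0],[[0,0,-0.004],0]])

```text
time: 5.5
position: [0.4599, 0.3127, -0.0095]
tool_rot: [3.037, -0.8, -0.0]
ft_force: [-0.6, -1.3, -0.0]
grip_width: 0.597
```

>>> carry_out(motion=[[[0,0,0],0],[[0,0,0],0],[[0,0,0],0],[[0,0,0],0],[[0,0,0],0],[[0,0,0],0],[[0,0,0],0]], grip=1, squeeze=3)

```text
time: 6.2
position: [0.4603, 0.3129, -0.0091]
tool_rot: [3.038, -0.8, 0.0]
ft_force: [-0.3, -0.3, 0.4]
grip_width: 0.211
```

>>> carry_out(motion=[[[-0.0005,-0.001,0.006],0],[[-0.0015,-0.003,0.011],0],[[-0.0037,-0.0065,0.0168],0],[[-0.006,-0.011,0.025],0],[[-0.0093,-0.0165,0.0311],0],[[-0.0093,-0.0165,0.0311],0]])

```text
time: 6.8
position: [0.4512, 0.2958, 0.0233]
tool_rot: [-3.037, 0.801, -0.001]
ft_force: [-0.2, 0.9, -0.7]
grip_width: 0.205
```

```bash
python3 - <<'E'
from h import *
b=snap('side','d3');w=snap('wrist','w3');print(get_state()['grip_width'])
i=cv2.resize(b['pixels'][115:215,185:275],(450,500),interpolation=cv2.INTER_CUBIC)
j=cv2.resize(w['pixels'][130:384,150:360],(350,500),interpolation=cv2.INTER_CUBIC)
im=np.hstack([i,j]); im=(255*(im/255.)**.5).astype(np.uint8); cv2.imwrite('pics/m8.png',im)
E
```

```text
0.20444529822328952
```

View pics/m8.png

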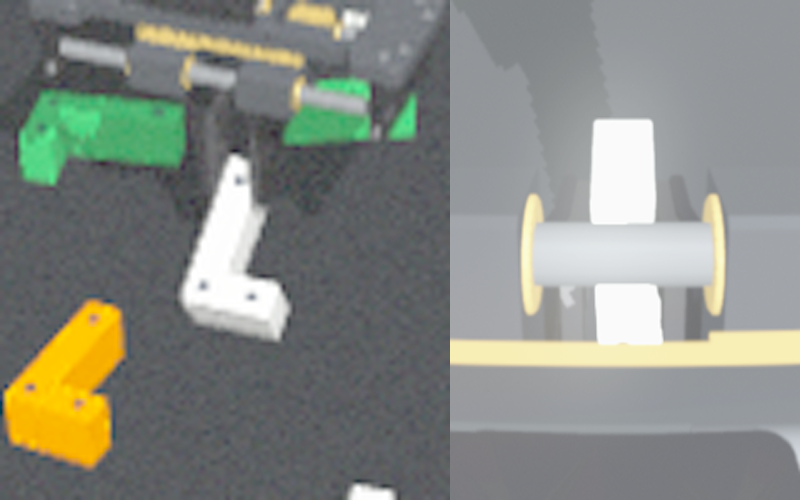

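>>> carry_out(motion=[[[-0.0035,-0.0062,0.006],0],[[-0.0073,-0.013,0.0108],0],[[-0.011,-0.02,0.0145],0],[[-0.0158,-0.0279,0.0174],0],[[-0.02,-0.036,0.0187],0],[[-0.0247,-0.0438,0.0193],0],[[-0.029,-0.052,0.0182],0],[[-0.0337,-0.0596,0.0164],0],[[-0.0337,-0.0596,0.0164],0]])

```text
time: 7.8
position: [0.4162, 0.235, 0.0379]
tool_rot: [3.036, -0.801, -0.002]
ft_force: [-1.9, -0.7, 1.8]
grip_width: 0.201
```

```bash
cat >> h.py <<'E'
def rend3(d,V):
    # V: 12 verts (6 at z=-14, 6 at +14)
    m=np.zeros(d['pixels'].shape[:2],np.uint8); u=np.round(proj(d,V)*16).astype(np.int32)
    cv2.fillPoly(m,[u[6:]],1,shift=4)
    t=np.zeros_like(m);cv2.fillPoly(t,[u[:6]],1,shift=4);m|=t
    for i in range(6):
        j=(i+1)%6;t=np.zeros_like(m); cv2.fillConvexPoly(t,cv2.convexHull(u[[i,j,j+6,i+6]]),1,shift=4);m|=t
    return m
V0=np.r_[np.c_[L,np.full(6,-.014)],np.c_[L,np.full(6,.014)]]
E
python3 - <<'E'
from h import *
s=get_state();print(s['position'],s['grip_width'],s['ft_force'])
b=snap('side','d4');a=snap('scene','s4')
i=cv2.resize(b['pixels'][115:205,185:275],(400,400),interpolation=cv2.INTER_CUBIC)
j=cv2.resize(a['pixels'][110:210,260:360],(400,400),interpolation=cv2.INTER_CUBIC)
im=np.hstack([i,j]); im=(255*(im/255.)**.5).astype(np.uint8); cv2.imwrite('pics/m9.png',im)
E
```

```text
[0.41616368 0.2349653  0.03794021] 0.20110927444755505 [-1.88626501 -0.74749057  1.83798454]
```

View pics/m9.png

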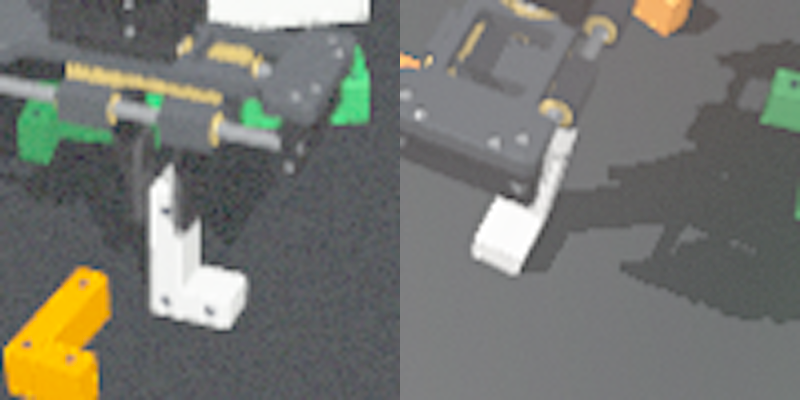

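>>> carry_out(motion=[[[0,0,0],0],[[0,0,0],0],[[0,0,0.02],0],[[0,0,0.05],0],[[0,-0.01,0.07],0.05],[[0.004,-0.045,0.07],0.1],[[0.008,-0.08,0.07],0.15],[[0.012,-0.115,0.07],0.2],[[0.016,-0.15,0.07],0.25],[[0.02,-0.185,0.07],0.3],[[0.024,-0.22,0.07],0.35],[[0.028,-0.255,0.07],0.4],[[0.032,-0.285,0.07],0.454],[[0.034,-0.305,0.07],0.454],[[0.034,-0.305,0.07],0.454],[[0.034,-0.305,0.05],0.454],[[0.034,-0.305,0.03],0.454],[[0.034,-0.305,0.015],0.454],[[0.034,-0.305,0.006],0.454],[[0.034,-0.305,0.006],0.454]], squeeze=15)

```text
time: 9.9
position: [0.4501, -0.0676, 0.0432]
tool_rot: [3.139, -0.094, -0.004]
ft_force: [-0.4, 0.3, -1.0]
grip_width: 0.202
```

>>> carry_out(motion=[[[0,0,0],0],[[0,0,-0.002],0],[[0,0,-0.004],0],[[0,0,-0.006],0],[[0,0,-0.007],0],[[0,0,-0.007],0]], squeeze=3)

```text
time: 10.5
position: [0.4514, -0.0685, 0.0377]
tool_rot: [3.14, -0.096, 0.001]
ft_force: [-0.6, -0.7, 1.8]
grip_width: 0.205
```

```bash
python3 - <<'E'
from h import *
from scipy.optimize import minimize
s=get_state();print(s['position'],s['grip_width'],s['ft_force'])
b=snap('side','d5');a=snap('scene','s5');p=s['position']
# standing model: long axis up, bracket y dir e=(cos t, sin t), z-axis of bracket = x cross y
def V(x,y,t,tilt):
    e=np.array([np.cos(t),np.sin(t),0]); f=np.array([e[1],-e[0],0])  # topple dir
    k=np.array([0,0,1.])*np.cos(tilt)+f*np.sin(tilt); n=np.cross(k,e)
    W=V0@np.array([k,e,n]); W[:,2]-=W[:,2].min(); return W+[x,y,0]
def mask(d,c):
    hsv=cv2.cvtColor(d['pixels'],cv2.COLOR_BGR2HSV); m=((hsv[...,2]>75)&(hsv[...,1]<70)).astype(np.uint8)
    q=np.zeros_like(m); q[int(c[1])-20:int(c[1])+25,int(c[0])-25:int(c[0])+25]=1; return (m*q)
for n,d in(('side',b),('scene',a)):
    c=proj(d,[[p[0],p[1],.03]])[0]; m=mask(d,c); r=rend3(d,V(p[0],p[1]+.006,-.062,0))
    print(n,c.round(1),m.sum(),r.sum())
i=cv2.resize(b['pixels'][170:290,190:310],(400,400),interpolation=cv2.INTER_CUBIC)
j=cv2.resize(a['pixels'][130:250,110:230],(400,400),interpolation=cv2.INTER_CUBIC)
im=np.hstack([i,j]); im=(255*(im/255.)**.5).astype(np.uint8); cv2.imwrite('pics/m10.png',im)
E
```

```text
[ 0.45144427 -0.06848908  0.03771622] 0.2051262409480562 [-0.59274361 -0.71727858  1.75754813]
side [260.2 264.8] 586 680
scene [145.  175.2] 1466 702
```

>>> carry_out(motion=[[[0,0,0],0],[[0,0,0],0],[[0,0,0],0],[[0,0,0],0],[[0.001,0.004,0],0],[[0.001,0.008,0],0],[[0.001,0.012,0],0],[[0.001,0.012,0],0],[[0.001,0.012,0],0]], grip=0.3)

```text
time: 11.5
position: [0.4522, -0.056, 0.0374]
tool_rot: [3.14, -0.095, 0.0]
ft_force: [-0.2, -0.0, 0.5]
grip_width: 0.354
```

>>> carry_out(motion=[[[0,0,0],0],[[0,0,0],0],[[0,0,0],0],[[0,0,0],0],[[0,0,0],0],[[0,0,0],0]], grip=1, squeeze=3)

```text
time: 12.1
position: [0.4522, -0.0563, 0.0374]
tool_rot: [3.14, -0.096, 0.0]
ft_force: [0.5, 0.5, 0.8]
grip_width: 0.208
```

```bash
python3 - <<'E'
from h import *
s=get_state();print(s['position'],s['grip_width'],s['ft_force'])
b=snap('side','d6');a=snap('scene','s6')
i=cv2.resize(b['pixels'][190:290,210:310],(400,400),interpolation=cv2.INTER_CUBIC)
j=cv2.resize(a['pixels'][130:230,100:200],(400,400),interpolation=cv2.INTER_CUBIC)
im=np.hstack([i,j]); im=(255*(im/255.)**.5).astype(np.uint8); cv2.imwrite('pics/m11.png',im)
E
```

```text
[ 0.45217536 -0.0563454   0.03738852] 0.20826773271070495 [0.51034446 0.54666688 0.78396231]
```

View pics/m11.png

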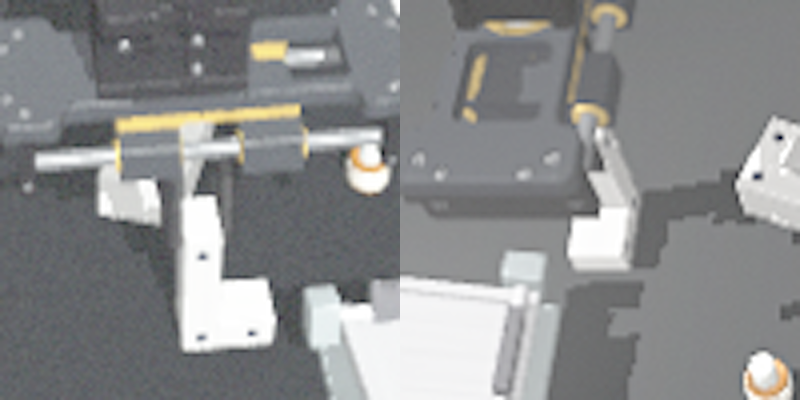

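>>> carry_out(motion=[[[0,-0.006,0.0015],0],[[-0.001,-0.012,0.0025],0],[[-0.001,-0.018,0.003],0],[[-0.002,-0.027,0.0025],0],[[-0.002,-0.036,0.001],0],[[-0.003,-0.045,-0.002],0],[[-0.003,-0.0535,-0.0056],0],[[-0.004,-0.061,-0.0105],0],[[-0.004,-0.0685,-0.0164],0],[[-0.005,-0.075,-0.0235],0],[[-0.005,-0.08,-0.0307],0],[[-0.005,-0.084,-0.039],0],[[-0.005,-0.087,-0.046],0],[[-0.005,-0.087,-0.046],0]])

```text
time: 13.6
position: [0.446, -0.1433, -0.01]
tool_rot: [3.14, -0.097, -0.004]
ft_force: [0.7, 0.3, -1.5]
grip_width: 0.205
```

```bash
python3 - <<'E'
from h import *
s=get_state();print(s['position'],s['grip_width'],s['ft_force'])
b=snap('side','d7');a=snap('scene','s7');w=snap('wrist','w7')
# candidate: lying J at expected place
p=s['position'];t=-1.6336
x,y=p[0]-.0275*np.cos(t),p[1]-.0275*np.sin(t)
for d,n in((b,'side'),(a,'scene')):
    hsv=cv2.cvtColor(d['pixels'],cv2.COLOR_BGR2HSV); m=((hsv[...,2]>75)&(hsv[...,1]<70))
    r=rend3(d,brk(x,y,t,1)); ys,xs=np.where(r>0); R=rend3(d,brk(x,y,t,1,.03,.05))
    print(n,'covered frac',(m&(r>0)).sum()/r.sum(), xs.min(),xs.max(),ys.min(),ys.max(),'above', (m&(R>0)&(r==0)).sum())
    print('\n'.join(''.join('#' if m[j,i] and r[j,i] else '+' if m[j,i] else 'o' if r[j,i] else '.' for i in range(xs.min()-6,xs.max()+8)) for j in range(ys.min()-8,ys.max()+6)))
E
```

```text
[ 0.44598038 -0.14329256 -0.01003771] 0.20535672640444066 [ 0.65350362  0.25276205 -1.49376807]
side covered frac 0.5780821917808219 256 280 267 310 above 67
.............................+++++++++
.............................+++++++++
..............++.............+++++++++
..............++.............+++++++++
..............++............+++++.....
...............+.............+++++++++
.............................+++++++++
.............................++++.++++
.....................ooooooo##++++++++
.........oooooooooooooooooo###++++++++
......oooooooooooooooo##o#o###++...+++
......oo###oooo#o##oooooo#o#oo.+..+.+.
++...+o####oooooo##oo#####ooooo.......
...++.oo#oo###ooooooooooooooooo.......
+++...ooooooooooooooooooooooooo......+
......oooooooooooooooooooo#####+++++++
......oooooooooooooooooooo#####+++++++
......ooooooooooooooooooooo####+++++++
++++++####oooooooo#oooooooo####+++++++
++++++####o#########oooo#oo####+++++++
++++++####o###############o####+++++++
++++++####################o####+++++++
++++++####################o####+++++++
++++++####################o#o#o.++.+.+
++++++
[... 2867 characters left out ...]
ooooooo.........
............++++++++++++++++++++#oooooooooooooo.........
............++++++++++++++++++++.oooooooooooooo.........
.............+++++++++++++++++++++####ooooooooo.........
......+....+.+++++++++++++++++++++#####ooooooo....++++..
.............++++++++++++++++++++++####ooooooo....+.+..+
.............++++++++++++++++++++++####ooooooo....++...+
............++++++++++++++++++++++++#######ooo....+...+.
+.....++++++++++++++++++++++++++++++++++++........+++++.
+++++++++.++++++++++++++++++++++++++++++++.......++++++.
++++++++++++++++++++++++++++++++++++++++++......+.......
++++++++++++++++++++++++++++++++++++++++++..............
++++++++++++++++++++++++++++++++++++++++++..............
```

>>> carry_out(motion=[[[0,0,0],0],[[0,0,0],0],[[0,0,0],0],[[0,0,0.03],0],[[0,0,0.07],0],[[0,0,0.12],0],[[0,0,0.14],0],[[0,0,0.14],0],[[0,0,0.14],0]], grip=-0.2)

```text
time: 14.65
position: [0.4471, -0.1429, 0.1313]
tool_rot: [-3.139, 0.095, -0.001]
ft_force: [-0.5, 0.1, -0.1]
grip_width: 0.599
```

```bash
cat > f8.py <<'E'
from h import *
import sys
n=sys.argv[1]; g=[float(v) for v in sys.argv[2:5]]
s=get_state();print(s['time'],s['position'],s['grip_width'])
b=snap('side','d'+n);a=snap('scene','s'+n);w=snap('wrist','w'+n)
for ds,nm in(([b],'side'),([a],'scene'),([w],'wrist'),([b,a],'both')):
    try:
        ms=[wmask(d,proj(d,[[g[0],g[1],.014]])[0]) for d in ds]
        print(nm,[int(m.sum()) for m in ms],[int(render(d,brk(*g,1)).sum()) for d in ds],[(sg,x.round(4).tolist(),round(f,3)) for sg in(1,-1) for x,f in[fit(ds,ms,g,sg)]])
    except Exception as e: print(nm,e)
E
python3 f8.py 8 .4477 -.112 -1.6336
```

```text
14.65 [ 0.44712897 -0.14290381  0.13126175] 0.5987678522792357
side [731] [745] [(1, [0.4452, -0.1517, -1.6286], np.float64(0.046)), (-1, [0.4572, -0.155, -2.0698], np.float64(0.309))]
scene [677] [747] [(1, [0.4529, -0.0754, -2.587], np.float64(1.814)), (-1, [0.4567, -0.0788, -2.6375], np.float64(1.801))]
wrist [3036] [2885] [(1, [0.4457, -0.1511, -1.6346], np.float64(0.045)), (-1, [0.4502, -0.152, -1.8619], np.float64(0.493))]
both [731, 677] [745, 747] [(1, [0.4447, -0.1521, -1.6365], np.float64(2.059)), (-1, [0.4571, -0.1511, -2.098], np.float64(2.29))]
```

The bracket is now J side up: fit 0.045 for J against 0.3–0.5 for L in both the side and wrist views. Mid is (0.4455, -0.1514), yaw -1.632. Next I grasp it near its centre of mass and carry it over the chute.

>>> carry_out(motion=[[[-0.0014,-0.0037,-0.04],0],[[-0.0014,-0.0037,-0.08],0],[[-0.0014,-0.0037,-0.115],0],[[-0.0014,-0.0037,-0.13],0],[[-0.0014,-0.0037,-0.139],0],[[-0.0014,-0.0037,-0.139],0],[[-0.0014,-0.0037,-0.139],0]])

```text
time: 15.5
position: [0.4461, -0.1472, -0.0073]
tool_rot: [3.14, -0.096, 0.001]
ft_force: [-0.3, 0.7, 0.7]
grip_width: 0.6
```

>>> carry_out(motion=[[[0,0,0],0],[[0,0,0],0],[[0,0,0],0],[[0,0,0],0],[[0,0,0],0],[[0,0,0],0],[[0,0,0],0],[[0,0,0.02],0],[[0,0,0.05],0],[[0,0,0.09],0],[[0,0,0.13],0],[[0,0,0.13],0]], grip=1, squeeze=20)

```text
time: 16.7
position: [0.4495, -0.1478, 0.1271]
tool_rot: [-3.139, 0.096, -0.015]
ft_force: [0.2, 0.8, -1.5]
grip_width: 0.205
```

>>> carry_out(motion=[[[0.02,-0.02,0],0],[[0.045,-0.042,0],0],[[0.07,-0.065,0],0],[[0.0854,-0.0797,0],0],[[0.0854,-0.0797,-0.02],0],[[0.0854,-0.0797,-0.04],0],[[0.0854,-0.0797,-0.048],0],[[0.0854,-0.0797,-0.048],0]])

```text
time: 17.5
position: [0.5296, -0.2261, 0.0724]
tool_rot: [-3.14, 0.096, 0.006]
ft_force: [0.9, 0.5, -1.5]
grip_width: 0.201
```

>>> carry_out(motion=[[[0,0,-0.003],0],[[0,0,-0.006],0],[[0,0,-0.009],0],[[0,0,-0.012],0],[[0,0,-0.015],0],[[0,0,-0.018],0],[[0,0,-0.018],0]], squeeze=3)

```text
time: 18.2
position: [0.5309, -0.2265, 0.056]
tool_rot: [3.14, -0.096, -0.001]
ft_force: [0.2, 0.6, -1.3]
grip_width: 0.206
```

>>> carry_out(motion=[[[0,0,-0.002],0],[[0,0,-0.004],0],[[0,0,-0.004],0]])

```text
time: 18.5
position: [0.5311, -0.2271, 0.0526]
tool_rot: [3.14, -0.096, 0.0]
ft_force: [-1.8, -0.4, 2.7]
grip_width: 0.208
```

```bash
cat >> h.py <<'E'
CH=[.5532,-.0984,-1.6336]
def Vch(s,ac,ps,h=.014,pit=0.):  # bracket on chute: mid at (s,ac), yaw ps, pitched by pit relative to floor
    c,q=np.cos(ps),np.sin(ps); P=V0.copy()
    cp,sp=np.cos(pit),np.sin(pit); P=np.c_[P[:,0]*cp+P[:,2]*sp,P[:,1],P[:,2]*cp-P[:,0]*sp]
    P=np.c_[P[:,0]*c-P[:,1]*q,P[:,0]*q+P[:,1]*c,P[:,2]]
    return ch(CH,P+[s,ac,h])
E
python3 - <<'E'
from h import *
s=get_state();print(s['position'],s['ft_force'])
b=snap('side','d9');a=snap('scene','s9');w=snap('wrist','w9')
def crop(d,x0,x1,y0,y1,W,H): return cv2.resize(d['pixels'][y0:y1,x0:x1],(W,H),interpolation=cv2.INTER_CUBIC)
def ov(d):
    o=dict(d); im=cv2.resize(d['pixels'],None,fx=4,fy=4,interpolation=cv2.INTER_CUBIC); u=((proj(d,Vch(.143,-.014,0))+.5)*4).astype(int)
    for q in(u[6:],u[:6]): cv2.polylines(im,[q.reshape(-1,1,2)],True,(0,0,255),1)
    return im
B=ov(b);A=ov(a)
cv2.imwrite('pics/m12.png',np.hstack([cv2.resize(B[900:1480,1060:1500],(400,527)),cv2.resize(A[640:1040,0:400],(400,527))]))
E
```

```text
[ 0.5310721  -0.22711586  0.05255077] [-1.774132   -0.35090819  2.72459562]
```

>>> carry_out(motion=[[[0,0,0],0],[[0,0,0],0],[[0,0,0],0],[[0,0,0],0],[[0,0,0.03],0],[[0,0,0.07],0],[[0,0,0.12],0],[[0,0.04,0.15],0],[[0,0.08,0.15],0],[[0,0.12,0.15],0],[[0,0.12,0.15],0]], grip=0)

```text
time: 19.75
position: [0.532, -0.0989, 0.2023]
tool_rot: [-3.136, 0.08, -0.0]
ft_force: [-0.3, 1.2, -0.9]
grip_width: 0.5
```

```bash
cat > g.py <<'E'
from h import *
import sys
from scipy.optimize import minimize
n=sys.argv[1]; g=np.array([float(v) for v in sys.argv[2:5]])
s=get_state();print(s['time'],s['position'],s['grip_width'])
def holes(d,N):  # dark dots near predicted region of top face
    gr=d['pixels'].max(2).astype(float); return gr
for cam,ref in(('side','d0'),('scene','s0')):
    d=snap(cam,cam[0]+'x'+n); r=load(ref)
    df=np.abs(d['pixels'].astype(int)-r['pixels']).max(2)
    P=Vch(*g); u=proj(d,P); x0,y0=np.floor(u.min(0)-5).astype(int); x1,y1=np.ceil(u.max(0)+6).astype(int)
    x0=max(x0,0)
    print(cam,x0,y0); R=rend3(d,P)
    v=d['pixels'].min(2)
    for j in range(y0,y1): print('%3d '%j+''.join('%x'%(v[j,i]//16) for i in range(x0,x1))+'  '+''.join(('#' if R[j,i] else '+') if df[j,i]>25 else ('o' if R[j,i] else '.') for i in range(x0,x1)))
E
python3 g.py 1 .143 -.014 0
```

```text
19.75 [ 0.53199153 -0.09892136  0.20229334] 0.49977713718132094
side 308 282
282 ccccccccccccccccccccdcdccdb8acc9112212111  .........................................
283 cccdcccccccccccccccccccdccb78bca511111121  .........................................
284 cccccdcdccccccccccccdcccccca8bcc921112111  .........................................
285 ccccdcccdccccccccdcccccdcccca9cca52221122  .........................................
286 ccccdcccddcccccccccccccccddca8bcc92111212  .........................................
287 cccccddcccdb99acccccbaccdcddb79cca5221111  ............+++......+...................
288 ccccc99999998899999999bccccdb79ccb7222122  .....++++++++++++++++++.ooooooooo........
289 9999988888998898888899bddeeeddeddca521111  +++++++++++++#########ooooo#o###o........
290 9889888878aabcddeeddddedeeeeeeeedca522112  ++++++######oooo##oooooooooooo###o.......
291 999998addddddeeeeeeeeeeed923beeedcca51122  ++++++#oooooo##o##ooooooo########o.......
292 9989989ceec768ceeeeeeeeed8118deeddca51211  ++++++#oooo###ooooo#oo##o####o####o......
293 9998988beeb213aeddeeeeeeeddceeeeedcc9212
[... 9437 characters left out ...]
........ooooo............
226 dddeeeeeeeeeeeeeeeeeeeeeddddeeeeeeeeeeeeeeeeeeeeeeeeeeeeeeeeeeee  ................................................................
227 bbbbbcccddddddeeeeeeeeeeeeeeeeeeeeddeeeeeeeeeeeeeeeeeeeeeeeeeeee  ................................................................
228 999a99aaaaabbbbbccddddeeeeeeeeeeeeeeeeeeeeeeedeeeeeeeeeeeeeeeeee  ................................................................
229 5667789999999aaaaaaaaabbbccddddeeeeeeeeeeeeeeeeeeeeeeeeeeeeeeeee  ................................................................
230 44444444555678789a9aaaaaaaaaaaaabbbbccdddeeeeeeeeeeeeeeeeeeeeeee  ................................................................
```

The bracket lies flat at the upper end: both difference masks match the prediction to about 1 px (mid s≈0.145 m). Now I regrip lightly and slide it down along the slope.

>>> carry_out(motion=[[[-0.0007,-0.04,0],0],[[-0.0007,-0.08,0],0],[[-0.0007,-0.115,0],0],[[-0.0007,-0.13,0],0],[[-0.0007,-0.13,-0.04],0],[[-0.0007,-0.13,-0.08],0],[[-0.0007,-0.13,-0.115],0],[[-0.0007,-0.13,-0.135],0],[[-0.0007,-0.13,-0.147],0],[[-0.0007,-0.13,-0.147],0],[[-0.0007,-0.13,-0.147],0]])

```text
time: 20.95
position: [0.5308, -0.2379, 0.0563]
tool_rot: [3.139, -0.098, 0.002]
ft_force: [-0.2, 0.3, 0.2]
grip_width: 0.497
```

>>> carry_out(motion=[[[0,0,0],0],[[0,0,0],0],[[0,0,0],0],[[0,0,0],0],[[0,0,0],0],[[0,0,0],0]], grip=1, squeeze=5)

```text
time: 21.55
position: [0.5307, -0.2366, 0.0558]
tool_rot: [-3.14, 0.096, -0.001]
ft_force: [-0.3, 0.8, 2.9]
grip_width: 0.204
```

>>> carry_out(motion=[[[0.0003,0.005,-0.0012],0],[[0.0006,0.01,-0.0025],0],[[0.001,0.016,-0.004],0],[[0.0014,0.022,-0.0055],0],[[0.0018,0.028,-0.007],0],[[0.0021,0.034,-0.0085],0],[[0.0025,0.04,-0.01],0],[[0.0029,0.046,-0.0115],0],[[0.0033,0.052,-0.013],0],[[0.0036,0.058,-0.0145],0],[[0.004,0.064,-0.016],0],[[0.0044,0.07,-0.0175],0],[[0.0048,0.076,-0.019],0],[[0.0051,0.082,-0.0205],0],[[0.0054,0.086,-0.0215],0],[[0.0056,0.09,-0.0225],0],[[0.0056,0.09,-0.0225],0]])

```text
time: 23.25
position: [0.5366, -0.1456, 0.033]
tool_rot: [-3.14, 0.094, -0.001]
ft_force: [0.2, 0.2, 3.7]
grip_width: 0.205
```

```bash
python3 - <<'E'
from h import *
s=get_state();print(s['time'],s['position'],s['ft_force'])
d=snap('side','dz'); v=d['pixels'].min(2); u=proj(d,Vch(.052,-.014,0)); x0,y0=np.floor(u.min(0)-6).astype(int);x1,y1=np.ceil(u.max(0)+6).astype(int)
R=rend3(d,Vch(.052,-.014,0));df=np.abs(d['pixels'].astype(int)-load('d0')['pixels']).max(2);print(x0,y0)
for j in range(y0-10,y1): print('%3d '%j+''.join('%x'%(v[j,i]//16) for i in range(x0,x1))+'  '+''.join(('#' if R[j,i] else '+') if df[j,i]>25 else ('o' if R[j,i] else '.') for i in range(x0,x1)))
E
```

```text
23.25 [ 0.53660956 -0.14562822  0.03304054] [0.19580304 0.16388288 3.7455905 ]
297 253
243 222233222222222222221222122222221223444  ...................................++++
244 212212222222222222222212222223344344454  ..............................+++++++++
245 222222122222222222232233333333444444444  .......................++++++++++++++++
246 233332333333333333333343443443444434444  ..........+.+++++++++++++++++++++++++++
247 554443333344444434434334444433344334444  +++++++++++++++++++++++++++++++++++++++
248 454444443434434334334344343344545444445  +++++++++++++++++++++++++++++++++++++++
249 444433433433333344444444555555555555555  +++++++++++++++++++++++++++++++++++++++
250 333344455444455555554555555555555555555  +++++++++++++++++++++++++++++++++++++++
251 445555555554555555445444443333335555555  +++++++++++++++++++++++++++++++++++++++
252 455555555555555544333222211112223444444  +++++++++++++++++++++++++.......+++++++
253 555555555555455433222222211112223444444  ++++++++++++++++++.............++++++++
254 455555555555544431211222111012233444444  ++++++++++++++++..............+++
[... 3641 characters left out ...]
#####oo+++++++++++++
298 88888878ceeeeeededddeeeeeeeeeeeeeeeeeee  +....+..++++++.o#ooo####o#+++++++++++++
299 88888877aeeeeeeeeeeeeeeeeeeeeeeeeeeeeee  .+......++++++.######+.+++.+++++++.++++
300 888888878ceeeeeeeeeeeeeeeeeeeeeeeeeeeee  ..+..++..+++++++++++++++.++++++++++++++
301 888888878ceeeeeeeeeeeeeeeeeeeeeeeeeeeee  ....+.+..++++..++++++++++.+++++++++++++
302 888888887aeeeeeeeeeeeeeeeeeeeeeeeeeeeee  ..++.....+++++.++++++.+++++.++.++++++++
303 8888888878ceeeeeeeeeeeeeeeeeeeeeeeeeeee  ..++...+.++++++++++++++++++.+++++++++++
304 8888888878ceeeeeeeeeeeeeeeeeeeeeeeeeeee  +.+....+.+++.++++++++++++++++++++.+++++
305 7888888887aeeeeeeeeeeeeeeeeeeeeeeeeeeee  .+.+++....++++++++.+++++++++.++++++++++
```

>>> carry_out(motion=[[[0,0,0],0],[[0,0,0],0],[[0,0,0],0],[[0,0,0],0],[[0,0,0.02],0],[[0,0,0.05],0],[[-0.001,-0.02,0.06],0],[[-0.0035,-0.056,0.06],0],[[-0.0035,-0.056,0.06],0]], grip=0)

```text
time: 24.2
position: [0.5313, -0.2086, 0.0938]
tool_rot: [3.136, -0.106, 0.002]
ft_force: [0.1, -1.3, 0.0]
grip_width: 0.501
```

>>> carry_out(motion=[[[0,0,0],0],[[0,0,0],0],[[0,0,0],0],[[0,0,0],0],[[0,0,0],0],[[0,0,0],0],[[0,0,-0.02],0],[[0,0,-0.035],0],[[0,0,-0.043],0],[[0,0,-0.047],0],[[0,0,-0.047],0]], grip=1)

```text
time: 25.3
position: [0.5322, -0.2026, 0.0454]
tool_rot: [3.14, -0.096, -0.001]
ft_force: [-0.2, 0.3, 0.5]
grip_width: 0.007
```

>>> carry_out(motion=[[[0.0001,0.002,-0.0005],0],[[0.0002,0.004,-0.001],0],[[0.0004,0.006,-0.0015],0],[[0.0005,0.008,-0.002],0],[[0.0006,0.01,-0.0025],0],[[0.0007,0.012,-0.003],0],[[0.0009,0.014,-0.0035],0],[[0.0009,0.014,-0.0035],0]])

```text
time: 26.1
position: [0.5335, -0.1884, 0.0424]
tool_rot: [3.14, -0.095, 0.0]
ft_force: [0.7, -0.3, 0.0]
grip_width: 0.006
```

>>> carry_out(motion=[[[0.0001,0.001,-0.0002],0],[[0.0001,0.002,-0.0005],0],[[0.0002,0.003,-0.0007],0],[[0.0003,0.004,-0.001],0],[[0.0003,0.004,-0.001],0]])

```text
time: 26.6
position: [0.5338, -0.1844, 0.0413]
tool_rot: [-3.14, 0.096, -0.0]
ft_force: [-0.6, -0.5, -0.4]
grip_width: 0.006
```

>>> carry_out(motion=[[[0.0001,0.001,-0.0002],0],[[0.0001,0.002,-0.0005],0],[[0.0002,0.003,-0.0007],0],[[0.0003,0.004,-0.001],0],[[0.0003,0.004,-0.001],0]])

```text
time: 27.1
position: [0.5341, -0.1819, 0.0407]
tool_rot: [3.138, -0.097, 0.001]
ft_force: [-0.7, -3.9, 1.6]
grip_width: 0.002
```

>>> carry_out(motion=[[[0.0001,0.001,-0.0002],0],[[0.0001,0.001,-0.0002],0]])

```text
time: 27.3
position: [0.5343, -0.1818, 0.0407]
tool_rot: [3.137, -0.098, 0.002]
ft_force: [-0.7, -5.3, 1.6]
grip_width: 0.006
```

```bash
python3 - <<'E'
from h import *
s=get_state();print(s['time'],s['position'],s['ft_force'])
d=snap('side','dy'); v=d['pixels'].min(2); u=proj(d,Vch(.040,-.014,0)); x0,y0=np.floor(u.min(0)-8).astype(int);x1,y1=np.ceil(u.max(0)+6).astype(int)
R=rend3(d,Vch(.040,-.014,0));print(x0,y0)
for j in range(y0-4,y1): print('%3d '%j+''.join('%x'%(v[j,i]//16) for i in range(x0,x1))+'  '+''.join('o' if R[j,i] else '.' for i in range(x0,x1)))
E
```

```text
27.3 [ 0.53428301 -0.18181606  0.04069879] [-0.66154172 -5.32698486  1.56345695]
294 248
244 1111111112478221222222222222225952222222  ........................................
245 0111222222478222222222222212223432222221  ........................................
246 1110222222355222222222122221222222222222  ........................................
247 1111122222232222222222222211222222222212  ........................................
248 1111222212222222222212222210222222222122  ........................................
249 2111222222222222222222212111235522221222  ........................................
250 2011222222222222222222222211368822122222  ........................................
251 2111222222222222222222222222268622222222  ........................................
252 2111222221222222222222222222235222222222  ........................................
253 3111222222222222222222222222323333333323  ........................................
254 3212222222122222323333333322222222222222  ........................................
255 4202333333333333222322222222222222222222  ........
[... 3247 characters left out ...]
....
293 788888887aeeeeda99b91123333313aeeeeeeeee  ................oooooooooooo............
294 7888888879deeeeaadff1233576517deeeeeeeee  .................ooooooooooo............
295 8888888878ceeeeeeeed75beeeeebdeeeeeeeeee  .................oooooo.................
296 6888888887aeeeeeeeeeeeeeeeeeeeeeeeeeeeee  ........................................
297 57888888878ceeeeeeeeeeeeeeeeeeeeeeeeeeee  ........................................
298 47888888878ceeeeeeeeeeeeeeeeeeeeeeeeeeee  ........................................
299 37888888887aeeeeeeeeeeeeeeeeeeeeeeeeeeee  ........................................
300 268888888878ceeeeeeeeeeeeeeeeeeeeeeeeeee  ........................................
```

The force rises to 5.3 N with no further motion, so the bracket is on the stop. I'll back off and check.

>>> carry_out(motion=[[[0,-0.004,0.001],0],[[-0.001,-0.015,0.004],0],[[-0.001,-0.02,0.03],0],[[-0.001,-0.02,0.07],0],[[-0.001,-0.02,0.11],0],[[-0.03,-0.05,0.16],0],[[-0.06,-0.08,0.18],0],[[-0.06,-0.08,0.18],0],[[-0.06,-0.08,0.18],0]])

```text
time: 28.25
position: [0.4735, -0.2615, 0.2215]
tool_rot: [-3.138, 0.102, -0.005]
ft_force: [0.7, -0.0, 0.3]
grip_width: 0.007
```

```bash
python3 - <<'E'
from h import *
s=get_state();print(s['time'],s['position'],s['ft_force'])
b=snap('side','d20');a=snap('scene','s20');w=snap('wrist','w20')
def crop(d,x0,x1,y0,y1,W,H): return cv2.resize(d['pixels'][y0:y1,x0:x1],(W,H),interpolation=cv2.INTER_CUBIC)
cv2.imwrite('pics/m20.png',np.hstack([crop(b,280,360,240,320,400,400),crop(a,50,150,180,260,400,400)]))
# others moved?
for nm,px,s_,th in(('A',(318,275),1,1.165),('C',(404,385),1,-1.75)):
    u=np.array(px)*.64; q=pix2z(a,u,.014)[0]; v=proj(b,q)[0]
    x,f=fit([a,b],[wmask(a,u),wmask(b,v)],[q[0],q[1],th],s_); print(nm,x.round(4),round(f,3))
for px,n in(((300,352),'vial'),((505,375),'ring')):
    x,y=(np.array(px)*.64).astype(int); print(n,np.abs(a['pixels'][y-10:y+10,x-10:x+10].astype(int)-load('s0')['pixels'][y-10:y+10,x-10:x+10]).max())
E
```

```text
28.25 [ 0.47346065 -0.26148369  0.22154108] [ 0.66796378 -0.01310399  0.31828093]
A [0.4653 0.0519 1.1329] 1.472
C [ 0.6163  0.1588 -1.7818] 2.195
vial 6
ring 7
```

View pics/m20.png

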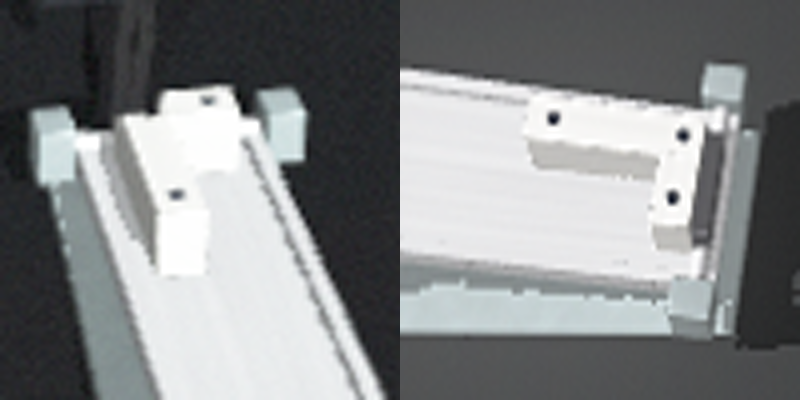

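The last picture shows the bracket lying flat, J side up, at the stop: side crop foot (200,100), scene crop short leg (680,180) beside the dark plate (707,190). I'll check the yaw and gap from the hole dots, and the neighbours by image difference.

```bash
cat > k.py <<'E'
from h import *
from scipy.optimize import least_squares
import sys
def dots(d,g,H):
    u=proj(d,pts(g,H)); out=[]
    v=255-d['pixels'].min(2).astype(float)
    for x,y in u:
        x0,y0=int(round(x)),int(round(y)); k=4; p=v[y0-k:y0+k+1,x0-k:x0+k+1]
        yy,xx=np.unravel_index(p.argmax(),p.shape) ; q=v[y0-k+yy-2:y0-k+yy+3,x0-k+xx-2:x0-k+xx+3]; w=np.clip(q-q.max()*.45,0,None)
        gy,gx=np.mgrid[-2:3,-2:3]; out.append([x0-k+xx+(w*gx).sum()/w.sum(),y0-k+yy+(w*gy).sum()/w.sum()])
    return np.array(out)
def pts(g,H):
    s,ac,t=g; c,q=np.cos(t),np.sin(t); return ch(CH,np.c_[H[:,0]*c-H[:,1]*q+s,H[:,0]*q+H[:,1]*c+ac,np.full(3,.028)])
H=np.array([[.031,0],[-.031,0],[-.031,.028]])
def run(bn,an,g):
    b,a=load(bn),load(an); U=[(d,dots(d,g,H)) for d in(b,a)]
    for nm,UU in(('both',U),('side',U[:1]),('scene',U[1:])):
        f=lambda p:np.concatenate([(proj(d,pts(p,H))-u).ravel() for d,u in UU])
        r=least_squares(f,g,x_scale=[.01,.01,.1]); print(bn,nm,r.x.round(4),f(r.x).round(1).tolist())
if __name__=='__main__':
    run('sx1_side','sx1_scene',[.145,-.014,0.]) if 0 else None
    run('d20','s20',[.041,-.014,0.03])
E
ls pics/*x1*; python3 - <<'E'
from k import *
import os
run('d20','s20',[.041,-.014,0.0])
s0,s2=load('s0')['pixels'].astype(int),load('s20')['pixels'].astype(int)
m=(np.abs(s0-s2).max(2)>40).astype(np.uint8); n,l,st,ce=cv2.connectedComponentsWithStats(m)
print([(st[i].tolist()) for i in range(1,n) if st[i,4]>6])
E
```

```text
pics/sx1.npz
pics/sx1.png
d20 both [ 0.0373 -0.0117 -0.0538] [0.5, -0.3, -1.0, 2.9, -2.3, 3.2, 0.1, -0.3, 1.4, 1.7, 0.4, 2.5]
d20 side [ 0.0309 -0.0089 -0.1054] [0.3, -2.3, 0.5, 1.0, -0.8, 1.7]
d20 scene [ 0.0394 -0.0137  0.0009] [-1.1, -0.6, 0.6, -0.1, 0.5, 0.6]
[[148, 0, 6, 7, 18], [438, 0, 11, 15, 105], [454, 0, 6, 3, 12], [362, 7, 9, 19, 49], [381, 21, 4, 6, 14], [370, 33, 23, 56, 629], [482, 45, 4, 6, 11], [392, 48, 13, 21, 93], [480, 51, 29, 35, 411], [480, 59, 5, 3, 7], [466, 63, 4, 6, 11], [471, 67, 4, 11, 14], [492, 84, 20, 35, 396], [326, 105, 7, 9, 31], [351, 127, 11, 10, 56], [361, 140, 3, 12, 14], [288, 156, 45, 27, 694], [184, 159, 35, 34, 504], [82, 200, 45, 30, 140], [82, 208, 33, 8, 107], [117, 218, 3, 3, 9]]
```

>>> carry_out(motion=[[[-0.01,-0.05,0.03],0],[[-0.01,-0.1,0.06],0],[[-0.01,-0.15,0.08],0],[[-0.01,-0.19,0.08],0],[[-0.01,-0.23,0.08],0],[[-0.01,-0.25,0.08],0],[[-0.01,-0.25,0.08],0],[[-0.01,-0.25,0.08],0]])

```text
time: 29.2
position: [0.4652, -0.5085, 0.2977]
tool_rot: [-3.138, 0.094, 0.004]
ft_force: [-0.2, 0.7, -0.4]
grip_width: 0.006
```

```bash
python3 - <<'E'
from k import *
b=snap('side','d21');a=snap('scene','s21'); print(get_state()['position'])
run('d21','s21',[.040,-.014,0.0])
for g in([.0394,-.0137,.0009],[.0394,-.0137,.03],[.0394,-.0137,-.03]): print(g,'side pred',proj(b,pts(g,H)).round(1).tolist())
print(dots(b,[.0394,-.0137,0],H).round(1).tolist())
s0=load('s0')['pixels'].astype(int);s2=a['pixels'].astype(int)
m=(np.abs(s0-s2).max(2)>40).astype(np.uint8); n,l,st,ce=cv2.connectedComponentsWithStats(m)
print([(st[i].tolist()) for i in range(1,n) if st[i,4]>10 and st[i,1]>100])
d0=load('d0')['pixels'].astype(int);m=(np.abs(d0-b['pixels']).max(2)>40).astype(np.uint8); n,l,st,ce=cv2.connectedComponentsWithStats(m)
print([(st[i].tolist()) for i in range(1,n) if st[i,4]>10])
u=(318*.64,275*.64);q=pix2z(a,u,.014)[0]
x,f=fit([a],[wmask(a,u)],[q[0],q[1],1.165],1);print(x,f)
x,f=fit([load('s0')],[wmask(load('s0'),u)],[q[0],q[1],1.165],1);print(x,f)
E
```

```text
[ 0.46585637 -0.50752241  0.29910794]
d21 both [ 0.0377 -0.0152  0.0428] [0.2, -0.1, 2.8, 2.8, 0.5, 3.2, -0.1, -0.6, 1.8, -1.3, 2.3, -0.6]
d21 side [ 0.0316 -0.0156  0.0814] [-0.1, -2.1, 1.3, 1.1, -1.2, 1.3]
d21 scene [ 0.0394 -0.0137  0.0007] [-1.1, -0.6, 0.6, -0.1, 0.5, 0.6]
[0.0394, -0.0137, 0.0009] side pred [[315.4, 278.9], [308.1, 260.3], [322.2, 259.1]]
[0.0394, -0.0137, 0.03] side pred [[315.8, 278.9], [307.6, 260.4], [321.6, 259.0]]
[0.0394, -0.0137, -0.03] side pred [[314.8, 279.0], [308.6, 260.3], [322.8, 259.3]]
[[314.8, 278.5], [303.7, 257.2], [319.9, 255.2]]
[[501, 109, 11, 6, 13], [249, 124, 41, 27, 521], [289, 156, 44, 27, 665], [185, 159, 15, 18, 138], [52, 194, 79, 36, 306], [56, 198, 25, 5, 35], [82, 208, 33, 8, 145]]
[[0, 0, 8, 25, 108], [0, 0, 91, 155, 8315], [246, 0, 266, 284, 33939], [99, 7, 51, 31, 953], [111, 51, 30, 9, 186], [132, 81, 13, 14, 96], [92, 104, 44, 32, 851], [149, 152, 22, 19, 244], [223, 153, 20, 31, 436], [9, 159, 18, 58, 451], [30, 166, 6, 13, 15], [44, 168, 9, 51, 185], [2, 175, 4, 23, 51], [186, 175, 23, 33, 472], [25, 186, 18, 28, 205], [0, 196, 7, 27, 78], [11, 217, 5, 8, 11], [235, 229, 21, 18, 271], [303, 257, 25, 17, 314], [288, 257, 74, 106, 4197], [367, 259, 85, 39, 606], [423, 277, 89, 76, 1059], [478, 291, 14, 14, 81], [461, 292, 10, 7, 24], [280, 302, 7, 7, 36], [449, 305, 8, 5, 21], [295, 311, 3, 9, 11], [273, 313, 8, 6, 38], [296, 320, 5, 13, 20], [400, 321, 6, 6, 26], [396, 334, 6, 6, 29], [279, 349, 8, 9, 47], [356, 349, 103, 18, 481], [409, 357, 82, 27, 671], [291, 362, 8, 8, 47], [361, 363, 46, 21, 289], [301, 369, 59, 15, 406], [284, 372, 32, 7, 82], [434, 376, 5, 5, 11]]
[0.46517541 0.05240285 1.13966746] 0.047140415757894516
[0.46476128 0.05188892 1.15593469] 0.03848857805132866
```

```bash
python3 - <<'E'
from h import *
for n in('s0','s21'):
    v=load(n)['pixels'].min(2)[155:200,180:228].astype(np.float32); bh=cv2.morphologyEx(v,cv2.MORPH_BLACKHAT,np.ones((5,5)))/(v+30)
    k,l,st,ce=cv2.connectedComponentsWithStats((bh>.5).astype(np.uint8)); print(n,(ce[1:]+[180,155]).round(1).tolist())
print(ticket.close_job())
E
```

```text
s0 [[194.0, 163.8], [195.7, 170.7], [200.8, 171.6], [189.0, 173.5], [207.5, 175.0], [214.5, 181.5], [221.0, 192.0]]
s21 [[194.0, 163.8], [200.8, 171.6], [189.0, 173.7], [214.5, 177.0], [184.0, 180.0], [214.5, 181.5], [221.0, 192.0]]
the job is handed in; nothing more can be done
None
```

I turned the mirrored bracket over, laid it flat at the top of the chute, and slid it down until its short leg met the stop. I then let go and handed the job in at about 29 s, with no verdict reported.

**How it went:**
- **Turning over:** I pivoted the bracket up onto its short-leg end in a light grip, carried it to clear bench, regripped and tipped it over the other way. It then measured as J (fit error 0.045, against 0.3–0.5 for mirrored).
- **Chute:** I laid it flat near the upper end with the short leg downhill and released it. I regripped it lightly and slid it to about 10 mm from the stop, let go, then pushed its free end gently with shut fingers. The push stopped moving at about 5 N.

**Last checks:**
- **Position:** From the scene camera the bracket's mid-point is 39.4 mm from the stop (40 mm is touching), centred, with yaw about 0.001 rad.
- **Neighbours:** The hole marks on the J bracket nearest the chute are where they were at the start. The vial and ring pictures are unchanged, and I found no sign that anything else moved.

**What failed or disagreed:**
- **First grasp:** It closed on nothing, because the finger ends sit about 20 mm above the reported tool point. I corrected for this by descending in small steps with force checks.
- **Tipping over:** The bracket ended about 40 mm from where I expected, on clear bench.
- **Side camera:** Its automatic fit at the stop was unreliable (8 mm and 0.08 rad off) because it picked the wrong dark spots. The two holes I read by eye in that view agree with the scene result to about 1 px.
- **Shadow:** The arm's shadow spoiled some of the before-and-after image comparisons.

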